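# Bolt down a spark trap's cover crosswise

### The job

The spark trap has been cleaned and its cover is back on, its four T-handle screws only finger-tight. Pull the cover down evenly on its gasket: give each screw about an eighth of a turn clockwise, one diagonal pair first and then the other pair, and then go round crosswise by pairs once more, turning each screw on until it stops. Leave the wire brush and the can beside it where they are.

Things in the scene. Friction and masses are not known exactly. Their poses are not given: they have to be found in the camera images.
- trap: Spark trap: fixed galvanised steel box 240 x 240 mm, a 100 mm round duct spigot 45 mm long on its +y and -y faces. On top, over a black gasket, a 206 mm square steel cover held by four T-handle screws at the corners of a 140 mm square; a flat drop handle, under 10 mm high, in its middle. Origin: centre of the underside, on the bench; z up. Cover's top is 131 mm up. Place and yaw vary.
- screw_1 (a joint): Turn of T-handle screw 1, rad; grows clockwise seen from above, tightening. Finger-tight, 0 to 0.15, at the start; a firm stop, fully tight, at 1.57 (a quarter turn). It stays where left; turning takes 0.2 to 0.3 N m; its height does not change. Screws 1, 2, 3, 4 follow one another round the cover; diagonally opposite is screw 3.
- screw_2 (a joint): Turn of T-handle screw 2, rad; grows clockwise seen from above, tightening. Finger-tight, 0 to 0.15, at the start; a firm stop, fully tight, at 1.57 (a quarter turn). It stays where left; turning takes 0.2 to 0.3 N m; its height does not change. Screws 1, 2, 3, 4 follow one another round the cover; diagonally opposite is screw 4.
- screw_3 (a joint): Turn of T-handle screw 3, rad; grows clockwise seen from above, tightening. Finger-tight, 0 to 0.15, at the start; a firm stop, fully tight, at 1.57 (a quarter turn). It stays where left; turning takes 0.2 to 0.3 N m; its height does not change. Screws 1, 2, 3, 4 follow one another round the cover; diagonally opposite is screw 1.
- screw_4 (a joint): Turn of T-handle screw 4, rad; grows clockwise seen from above, tightening. Finger-tight, 0 to 0.15, at the start; a firm stop, fully tight, at 1.57 (a quarter turn). It stays where left; turning takes 0.2 to 0.3 N m; its height does not change. Screws 1, 2, 3, 4 follow one another round the cover; diagonally opposite is screw 2.
- screw_1_grip (a point): Centre of the cross bar of T-handle screw 1, on its axis, at x -70, y -70 mm in the trap's frame, 182 mm above the bench. The dark steel bar is 76 mm long (this point's x axis), 14 mm thick (y), 20 mm high, its underside 41 mm above the cover on an 18 mm shank; its direction at the start varies. Pinch it across the 14 mm at the middle, from above, or push an end.
- screw_2_grip (a point): Centre of the cross bar of T-handle screw 2, on its axis, at x +70, y -70 mm in the trap's frame, 182 mm above the bench. The dark steel bar is 76 mm long (this point's x axis), 14 mm thick (y), 20 mm high, its underside 41 mm above the cover on an 18 mm shank; its direction at the start varies. Pinch it across the 14 mm at the middle, from above, or push an end.
- screw_3_grip (a point): Centre of the cross bar of T-handle screw 3, on its axis, at x +70, y +70 mm in the trap's frame, 182 mm above the bench. The dark steel bar is 76 mm long (this point's x axis), 14 mm thick (y), 20 mm high, its underside 41 mm above the cover on an 18 mm shank; its direction at the start varies. Pinch it across the 14 mm at the middle, from above, or push an end.
- screw_4_grip (a point): Centre of the cross bar of T-handle screw 4, on its axis, at x -70, y +70 mm in the trap's frame, 182 mm above the bench. The dark steel bar is 76 mm long (this point's x axis), 14 mm thick (y), 20 mm high, its underside 41 mm above the cover on an 18 mm shank; its direction at the start varies. Pinch it across the 14 mm at the middle, from above, or push an end.
- wire_brush: Wire brush with wooden handle, 230 mm long, 43 mm high, lying in front of the trap; leave it where it is. Origin: middle of its underside.
- sealant_can: Plain steel can, 68 mm across, 100 mm high, standing by the trap; leave it where it is. Origin: middle of its underside.

How it is judged:
By the outcome, as a careful person would: the job done as asked, in the order asked, and still so for the second after the job is handed in, with the robot touching nothing.
It also fails if it takes over 72 s, if anything falls off the work surface, if the arm or the gripper's body presses on something with over 40 N, if the wrist force passes 120 N, or if a joint passes its speed limit or range.

### The arm

A 6-joint arm with a two-finger parallel gripper is mounted at the origin on the work surface. World frame = base frame: x ahead of the robot, y to its left, z up, the work surface at z = 0. Lengths are in m, angles in rad, forces in N, time in s.
With the tool pointing down it reaches from about 0.3 to 0.875 m from the base axis. Payload 6.4 kg.
Tool frame: the origin (TCP) lies on the centre line of the jaws, within the pads' length; the fingertips stand 14 mm ahead of it and the grasp point (between the pads) lies 5 mm behind it; z points along the fingers, y is the line along which they close (so a half turn about z gives the same grasp; the last joint's range is limited). The gripper opens to 88 mm and grips with 3 to 60 N. Pads are 18 mm wide; open, the fingers measure 123 mm over their backs; the gripper's body (75 mm by 187 mm) begins 45 mm behind the grasp point.
Start: joints at [-1.319, 0.181, 1.607, -0, 1.354, -0.206], TCP at [0.254, -0.516, 0.253] pointing down, gripper open.
Joint ranges: [-2.99, 2.99], [-0.89, 2.07], [0.3, 2.58], [-1.14, 4.28], [0, 2.63], [-3.12, 3.12]. Speed limits (rad/s): [2.57, 2.57, 3.01, 3.14, 3.14, 3.14].

### API

Orientations are given as a unit quaternion [w, x, y, z].
In Python, from rig import env, cams gives the robot as it stands.
- The arm moves only by the tool step_arm, never from a script. Its argument "targets" is a list of rows, each a list of 7 numbers: the opening, from 0 (shut) to 1 (fully open), then the shift along the tool's x, y, z as a fraction of full scale, then the turn, a rotation vector about the tool's x, y, z as a fraction of full scale. A call has exactly 10 rows; each row is the pose to reach, as a shift and turn from the pose commanded when the call began, along the tool's axes at that moment; what a row does not reach only later rows make up. Full scale, the value 1, is 0.25 m for a shift and 90 degrees for a turn. A row lasts 1/10 s, in which the tool goes at most 50 mm and 8.59 degrees, less where a joint would pass 70% of its speed; a pose out of reach is approached as far as the arm can. A call with a number of a shift or a turn outside -1 to 1 is refused whole. A call with a gripper value outside its range is refused whole. The fingers move at their own pace and stop on an object; "newtons" is the grip in N (left out, the last holds). Time passes only in rows, so rows that repeat a pose let the fingers close, or fill a call up. It gives the time, the measured TCP pose, the force, the opening and the grip force at its end, in the units of the state.
- env.state(): the state, without advancing time (a new reading comes with each control period).
- cams.read_camera(name): name is "scene" or "top"; returns a dict with "image" (420x560x3 uint8, red, green, blue), "z_map" (420x560 float32, m along the optical axis (not along the pixel's ray), 0 where there is no reading), "mtx" (3x3 intrinsics, pixels), "R" (3x3) and "t" (3): a world point X has camera coordinates R X + t. Camera axes: x right, y down, z forward; pixel columns grow to the right and rows downward; lengths in m; the calibration is good to about 2 mm. A picture is of the moment at which its call begins.
- env.sign_off(): hands the job in; it is judged then, once.
The state is a dict: "t": time; "q": joint angles; "joint_velocities": joint speeds; "joint_torque": joint torques, N m; "ee_pos": TCP position; "orientation": TCP orientation; "contact_force": force on the tool from outside, world axes, zero at the start; "ft_torque": the same for the moment, N m; "finger_gap": finger opening in m; "gripper_force": force on a finger pad.
Only numpy, scipy, OpenCV 4.12 (cv2) and the standard library are available. Lean on these libraries where they do the work, as an engineer would, in place of code of your own. Each camera call takes 0.05 s, during which the arm holds its last target. There are 200 camera calls.

## Working session

There is one attempt and no reset: what is moved stays moved. The work goes in short steps, Python scripts to look and compute and a tool call to move; the robot and the scene stay as the last step left them, time stands still between calls to the robot, and variables do not carry over. Pictures are saved under pics/ and viewed, at most 10 in all, crops included, and the job is handed in when it is done.

Besides the shell and the picture viewer there is one more tool, called after "Emit:" by a JSON object that holds its "op" and its "data". step_arm: Moves the arm, as the interface text tells. Shift numbers are shares of 0.25 m and turn numbers shares of 90 degrees, none past 1 either way. Its arguments: {"type":"object","properties":{"targets":{"type":"array"},"newtons":{"type":"number"}},"required":["targets"]}

```bash
mkdir -p pics
python3 - <<'E'
from rig import env,cams
import cv2,numpy as np
for n in("top","scene"):
    c=cams.read_camera(n); cv2.imwrite(f"pics/{n}0.png",c["image"][:,:,::-1]); np.savez(f"pics/{n}0.npz",**c)
s=env.state();print(s)
E
```

```text
{'t': 0.1, 'q': array([-1.31928561e+00,  1.81444489e-01,  1.60784185e+00, -6.54736172e-06,
        1.35377448e+00, -2.06296775e-01]), 'joint_velocities': array([ 1.77620987e-03, -1.40699802e-03, -2.95548368e-03,  1.02908381e-03,
       -7.45391468e-04, -3.28005783e-05]), 'joint_torque': array([ 5.83354104e-04, -4.34815979e+01, -3.42698693e+01,  7.02835573e-02,
        3.39663529e-02, -3.70024497e-05]), 'ee_pos': array([ 0.25404802, -0.51536256,  0.2519447 ]), 'orientation': array([-7.33819686e-04,  9.73915309e-01,  2.26910628e-01, -1.97894548e-05]), 'contact_force': array([ 0.15690853,  0.83258698, -0.09021254]), 'ft_torque': array([ 0.03226022, -0.03243921,  0.01504223]), 'gripper_force': 0.0, 'finger_gap': 0.08825861917764309}
```

View pics/top0.png

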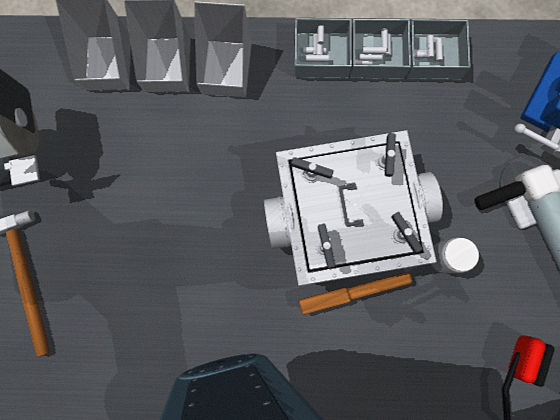

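View pics/scene0.png

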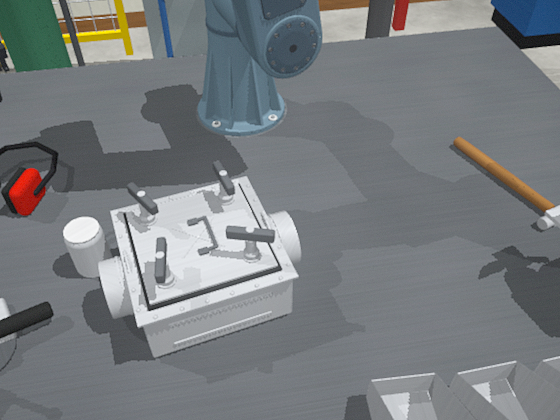

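The top view shows the trap at about pixel (352, 207), with dark bars at (310,168), (391,154), (406,233) and (326,246), the can at (460,254) and the brush at (355,293). I'll fit the bars from the depth map.

Run:
```python
import cv2,numpy as np
for n in("top","scene"):
    c=np.load(f"pics/{n}0.npz"); z=c["z_map"];v,u=np.indices(z.shape)
    P=np.stack([(u-c["mtx"][0,2])/c["mtx"][0,0]*z,(v-c["mtx"][1,2])/c["mtx"][1,1]*z,z],-1)
    W=(P-c["t"])@c["R"]
    if n=="top":
        a=W[200,352];print("ctr",a, "can",W[254,460],"brush",W[293,355],W[307,303],W[280,410])
    near=(np.hypot(W[...,0]-a[0],W[...,1]-a[1])<.17)&(z>0)
    m=near&(W[...,2]>.183)&(W[...,2]<.20)
    k,L,S,_=cv2.connectedComponentsWithStats(m.astype(np.uint8))
    cs=[]
    for i in range(1,k):
        if S[i,4]<30: continue
        p=W[L==i]; r=cv2.minAreaRect((p[:,:2]*1000).astype(np.float32))
        b=cv2.boxPoints(r);e=[b[1]-b[0],b[2]-b[1]];e=max(e,key=np.linalg.norm)
        cs.append(r[0]);print(n,"ctr",np.round(r[0],1),"size",np.round(r[1],1),"dir",round(np.degrees(np.arctan2(e[1],e[0]))%180,1),"z",p[:,2].mean().round(4),S[i,4])
    r=cv2.minAreaRect(np.array(cs,np.float32));print("square",r)
```

```text
ctr [ 0.54803687 -0.13411277  0.13189683] can [ 0.45456653 -0.3394508   0.10184337] brush [ 0.37712539 -0.15083662  0.04244391] [ 0.34756141 -0.0482014   0.04412866] [ 0.40508343 -0.25956067  0.04365948]
top ctr [ 621.4 -193.4] size [14.3 75. ] dir 176.5 z 0.1918 365
top ctr [595.8 -56. ] size [75.6 14.5] dir 72.1 z 0.1917 369
top ctr [ 484.5 -219.6] size [75.7 14.7] dir 31.8 z 0.1918 403
top ctr [458.6 -82.2] size [76.  14.3] dir 14.4 z 0.1919 378
square ((540.1542358398438, -137.80572509765625), (139.77076721191406, 140.13070678710938), 10.676248550415039)
scene ctr [457.7 -80.6] size [78.8 14.7] dir 13.2 z 0.1896 282
scene ctr [ 484.5 -218. ] size [77.  14.6] dir 31.3 z 0.1895 323
scene ctr [596.7 -54.6] size [74.8 16.2] dir 71.6 z 0.1892 455
scene ctr [ 622.  -191.7] size [14.3 76.9] dir 176.2 z 0.1897 417
square ((540.1005859375, -136.39208984375), (141.36636352539062, 140.00828552246094), 10.597212791442871)
```

```bash
cat > h.py <<'E'
import numpy as np
from scipy.spatial.transform import Rotation as R
from rig import env
S=dict(A=(.6217,-.1927),B=(.5962,-.0555),C=(.4844,-.2190),D=(.4582,-.0815))
def go(x,y,z,psi):
    s=env.state();q=s["orientation"];r=R.from_quat([q[1],q[2],q[3],q[0]])
    d=r.inv().apply(np.array([x,y,z])-s["ee_pos"])/.25
    p=np.radians(psi);X=np.array([np.cos(p),np.sin(p),0]);Y=np.array([X[1],-X[0],0])
    g=R.from_matrix(np.stack([X,Y,[0,0,-1]],1))
    print("t",round(s["t"],2),"shift",d.round(3),"turn",((r.inv()*g).as_rotvec()/(np.pi/2)).round(3),"q6",s["q"][5].round(2))
E
python3 -c "
from h import *
go(*S['A'],.225,-3.5)"
```

```text
t 0.1 shift [ 1.89  -0.508  0.109] turn [-0.001  0.     0.33 ] q6 -0.21
```

Emit:
{"op": "step_arm", "data": {"targets": [[0.5, 0.1, -0.03, 0.01, 0, 0, 0.05], [0.5, 0.25, -0.07, 0.02, 0, 0, 0.1], [0.5, 0.4, -0.11, 0.03, 0, 0, 0.15], [0.5, 0.55, -0.15, 0.04, 0, 0, 0.2], [0.5, 0.7, -0.19, 0.05, 0, 0, 0.25], [0.5, 0.8, -0.22, 0.06, 0, 0, 0.3], [0.5, 0.9, -0.25, 0.08, 0, 0, 0.33], [0.5, 0.96, -0.27, 0.1, 0, 0, 0.33], [0.5, 0.96, -0.27, 0.11, 0, 0, 0.33], [0.5, 0.96, -0.27, 0.11, 0, 0, 0.33]]}}

```text
t: 1.1
ee_pos: [0.439, -0.3492, 0.2245]
orientation: [-0.0, 1.0, -0.03, -0.001]
contact_force: [-0.3, 0.0, 0.0]
finger_gap: 0.044
gripper_force: 0.0
```

```bash
python3 -c "
from h import *
go(*S['A'],.225,-3.5)"
```

```text
t 1.1 shift [ 0.692 -0.668 -0.003] turn [-0.     0.001  0.001] q6 0.75
```

Emit:
{"op": "step_arm", "data": {"targets": [[0.5, 0.1, -0.1, 0, 0, 0, 0], [0.5, 0.23, -0.22, 0, 0, 0, 0], [0.5, 0.36, -0.35, 0, 0, 0, 0], [0.5, 0.49, -0.47, 0, 0, 0, 0], [0.5, 0.6, -0.58, 0, 0, 0, 0], [0.5, 0.67, -0.65, 0, 0, 0, 0], [0.5, 0.692, -0.668, 0, 0, 0, 0], [0.5, 0.692, -0.668, 0, 0, 0, 0], [0.5, 0.692, -0.668, 0.09, 0, 0, 0], [0.5, 0.692, -0.668, 0.188, 0, 0, 0]]}}

```text
t: 2.1
ee_pos: [0.6219, -0.1955, 0.179]
orientation: [0.001, 1.0, -0.031, 0.001]
contact_force: [-0.5, -0.7, -0.1]
finger_gap: 0.0442
gripper_force: 0.0
```

```bash
python3 -c "
from h import *
import cv2
from rig import cams
go(*S['A'],.178,-3.5)
cv2.imwrite('pics/s1.png',cams.read_camera('scene')['image'][100:330,50:350,::-1].repeat(2,0).repeat(2,1))"
```

```text
t 2.1 shift [-0.002 -0.011  0.004] turn [ 0.001 -0.001 -0.001] q6 1.15
```

View pics/s1.png

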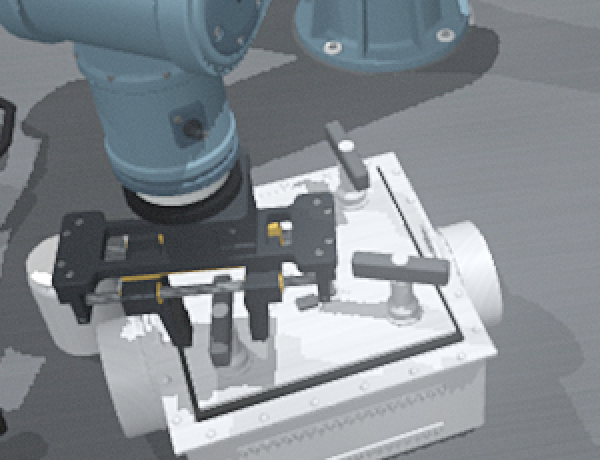

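The bar sits between the fingers at crop pixel (222,320). Next I close on it and give it an eighth of a turn.

Emit:
{"op": "step_arm", "data": {"newtons": 50, "targets": [[0, 0, -0.008, 0, 0, 0, 0], [0, 0, -0.008, 0, 0, 0, 0], [0, 0, -0.008, 0, 0, 0, 0], [0, 0, -0.008, 0, 0, 0, 0], [0, 0, -0.008, 0, 0, 0, 0.08], [0, 0, -0.008, 0, 0, 0, 0.17], [0, 0, -0.008, 0, 0, 0, 0.26], [0, 0, -0.008, 0, 0, 0, 0.35], [0, 0, -0.008, 0, 0, 0, 0.43], [0, 0, -0.008, 0, 0, 0, 0.51]]}}

```text
t: 3.15
ee_pos: [0.6225, -0.1943, 0.1801]
orientation: [0.002, 0.907, -0.42, 0.002]
contact_force: [-4.2, -9.8, 0.9]
finger_gap: 0.0161
gripper_force: 50.0
```

```bash
python3 -c "
from h import *
s=env.state();print(s['ft_torque'],s['ee_pos'],s['finger_gap']);go(*S['A'],.178,-48.5)"
```

```text
[-1.38752189  0.6481133   0.21367545] [ 0.62246159 -0.19432671  0.18008298] 0.01605098478360616
t 3.15 shift [-0.007 -0.002  0.008] turn [ 0.002 -0.003 -0.013] q6 1.96
```

```bash
python3 -c "
from h import *
go(*S['D'],.225,14)"
```

```text
t 3.15 shift [-0.768  0.21  -0.183] turn [ 0.004 -0.002 -0.708] q6 1.96
```

Emit:
{"op": "step_arm", "data": {"targets": [[0.5, 0, 0, 0, 0, 0, 0], [0.5, 0, 0, 0, 0, 0, 0], [0.5, 0, 0, -0.05, 0, 0, 0], [0.5, 0, 0, -0.15, 0, 0, 0], [0.5, -0.08, 0.02, -0.19, 0, 0, -0.08], [0.5, -0.22, 0.06, -0.19, 0, 0, -0.17], [0.5, -0.38, 0.1, -0.19, 0, 0, -0.26], [0.5, -0.53, 0.145, -0.19, 0, 0, -0.35], [0.5, -0.67, 0.18, -0.19, 0, 0, -0.44], [0.5, -0.768, 0.21, -0.19, 0, 0, -0.53]]}}

```text
t: 4.15
ee_pos: [0.4563, -0.0778, 0.2267]
orientation: [-0.0, 1.0, -0.011, 0.0]
contact_force: [0.4, 0.2, 0.6]
finger_gap: 0.0447
gripper_force: 0.0
```

```bash
python3 -c "
from h import *
from rig import cams
import cv2
go(*S['D'],.178,14)
cv2.imwrite('pics/t1.png',cams.read_camera('top')['image'][110:310,250:490,::-1].repeat(2,0).repeat(2,1))
"
```

```text
t 4.15 shift [0.008 0.015 0.195] turn [ 0.    -0.001 -0.169] q6 1.17
```

View pics/t1.png

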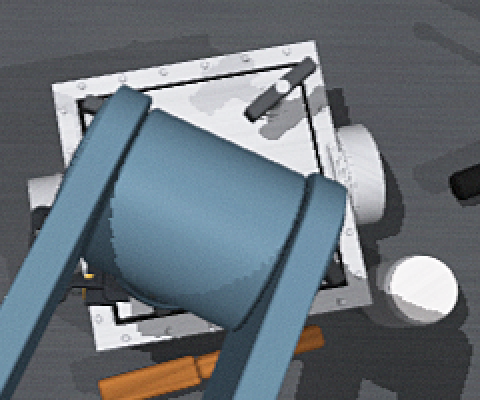

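Bar A, from (248,117) to (313,63) in the crop, now lies at about -50°, so it turned some 45°. Screw D is next.

Emit:
{"op": "step_arm", "data": {"targets": [[0.5, 0.008, 0.013, 0, 0, 0, -0.09], [0.5, 0.008, 0.013, 0, 0, 0, -0.169], [0.5, 0.008, 0.013, 0, 0, 0, -0.169], [0.5, 0.008, 0.013, 0.09, 0, 0, -0.169], [0.5, 0.008, 0.013, 0.19, 0, 0, -0.169], [0.5, 0.008, 0.013, 0.19, 0, 0, -0.169], [0, 0.008, 0.013, 0.19, 0, 0, -0.169], [0, 0.008, 0.013, 0.19, 0, 0, -0.169], [0, 0.008, 0.013, 0.19, 0, 0, -0.169], [0, 0.008, 0.013, 0.19, 0, 0, -0.169]]}}

```text
t: 5.2
ee_pos: [0.46, -0.0815, 0.1793]
orientation: [-0.001, 0.993, 0.118, 0.001]
contact_force: [-1.7, 7.1, 5.2]
finger_gap: 0.0159
gripper_force: 50.0
```

```bash
python3 -c "
from h import *
go(*S['D'],.178,-31)"
```

```text
t 5.2 shift [-0.007 -0.002  0.005] turn [-0.002 -0.     0.494] q6 0.9
```

Emit:
{"op": "step_arm", "data": {"targets": [[0, 0, 0, 0, 0, 0, 0.08], [0, 0, 0, 0, 0, 0, 0.17], [0, 0, 0, 0, 0, 0, 0.26], [0, 0, 0, 0, 0, 0, 0.35], [0, 0, 0, 0, 0, 0, 0.43], [0, 0, 0, 0, 0, 0, 0.51], [0, 0, 0, 0, 0, 0, 0.51], [0.5, 0, 0, 0, 0, 0, 0.51], [0.5, 0, 0, 0, 0, 0, 0.51], [0.5, 0, 0, -0.09, 0, 0, 0.51]]}}

```text
t: 6.2
ee_pos: [0.4578, -0.0818, 0.1984]
orientation: [-0.001, 0.961, -0.278, -0.003]
contact_force: [0.2, 0.2, -0.0]
finger_gap: 0.0377
gripper_force: 0.0
```

```bash
python3 -c "
from h import *
go(*S['D'],.225,-31)
go(*S['B'],.225,72)"
```

```text
t 6.2 shift [ 0.    -0.002 -0.106] turn [ 0.     0.004 -0.014] q6 1.7
t 6.2 shift [ 0.411 -0.385 -0.109] turn [-0.003  0.003 -1.159] q6 1.7
```

Emit:
{"op": "step_arm", "data": {"targets": [[0.5, 0, 0, -0.1, 0, 0, 0], [0.5, 0.02, -0.02, -0.1, 0, 0, -0.09], [0.5, 0.09, -0.08, -0.1, 0, 0, -0.18], [0.5, 0.17, -0.16, -0.1, 0, 0, -0.27], [0.5, 0.25, -0.23, -0.1, 0, 0, -0.36], [0.5, 0.32, -0.3, -0.1, 0, 0, -0.45], [0.5, 0.37, -0.345, -0.1, 0, 0, -0.54], [0.5, 0.4, -0.375, -0.1, 0, 0, -0.63], [0.5, 0.411, -0.385, -0.1, 0, 0, -0.72], [0.5, 0.411, -0.385, -0.1, 0, 0, -0.81]]}}

```text
t: 7.2
ee_pos: [0.5984, -0.0561, 0.2253]
orientation: [-0.0, 0.937, 0.35, 0.0]
contact_force: [-0.5, -0.2, -0.2]
finger_gap: 0.0443
gripper_force: 0.0
```

```bash
python3 -c "
from h import *
go(*S['B'],.178,72)"
```

```text
t 7.2 shift [-0.005 -0.008  0.189] turn [-0.    -0.    -0.345] q6 0.56
```

Emit:
{"op": "step_arm", "data": {"targets": [[0.5, -0.005, -0.006, 0, 0, 0, -0.09], [0.5, -0.005, -0.006, 0, 0, 0, -0.18], [0.5, -0.005, -0.006, 0, 0, 0, -0.27], [0.5, -0.005, -0.006, 0, 0, 0, -0.345], [0.5, -0.005, -0.006, 0.05, 0, 0, -0.345], [0.5, -0.005, -0.006, 0.12, 0, 0, -0.345], [0.5, -0.005, -0.006, 0.185, 0, 0, -0.345], [0, -0.005, -0.006, 0.185, 0, 0, -0.345], [0, -0.005, -0.006, 0.185, 0, 0, -0.345], [0, -0.005, -0.006, 0.185, 0, 0, -0.345]]}}

```text
t: 8.2
ee_pos: [0.5964, -0.0562, 0.1802]
orientation: [0.0, 0.811, 0.585, 0.0]
contact_force: [-0.2, 0.7, 0.1]
finger_gap: 0.022
gripper_force: 0.0
```

```bash
python3 -c "
from h import *
go(*S['B'],.178,27)"
```

```text
t 8.2 shift [ 0.002 -0.002  0.009] turn [ 0.001 -0.     0.495] q6 0.03
```

Still closing; two rows to finish the grip, then turn.

Emit:
{"op": "step_arm", "data": {"targets": [[0, 0, 0, 0, 0, 0, 0], [0, 0, 0, 0, 0, 0, 0], [0, 0, 0, 0, 0, 0, 0.08], [0, 0, 0, 0, 0, 0, 0.17], [0, 0, 0, 0, 0, 0, 0.26], [0, 0, 0, 0, 0, 0, 0.35], [0, 0, 0, 0, 0, 0, 0.43], [0, 0, 0, 0, 0, 0, 0.51], [0, 0, 0, 0, 0, 0, 0.51], [0.5, 0, 0, 0, 0, 0, 0.51]]}}

```text
t: 9.2
ee_pos: [0.596, -0.056, 0.1802]
orientation: [0.0, 0.975, 0.222, 0.0]
contact_force: [1.3, 1.1, 0.4]
finger_gap: 0.0218
gripper_force: 0.0
```

```bash
python3 -c "
from h import *
go(*S['B'],.178,27)
go(*S['C'],.225,32)"
```

```text
t 9.2 shift [ 0.001 -0.002  0.009] turn [ 0.    -0.    -0.015] q6 0.83
t 9.2 shift [-0.685  0.394 -0.179] turn [ 0.   -0.   -0.07] q6 0.83
```

Emit:
{"op": "step_arm", "data": {"targets": [[0.5, 0, 0, 0, 0, 0, 0], [0.5, 0, 0, -0.05, 0, 0, 0], [0.5, 0, 0, -0.18, 0, 0, 0], [0.5, -0.06, 0.035, -0.18, 0, 0, 0], [0.5, -0.2, 0.115, -0.18, 0, 0, -0.03], [0.5, -0.35, 0.2, -0.18, 0, 0, -0.07], [0.5, -0.5, 0.29, -0.18, 0, 0, -0.07], [0.5, -0.61, 0.35, -0.18, 0, 0, -0.07], [0.5, -0.67, 0.385, -0.18, 0, 0, -0.07], [0.5, -0.685, 0.394, -0.18, 0, 0, -0.07]]}}

```text
t: 10.2
ee_pos: [0.4832, -0.2212, 0.225]
orientation: [0.001, 0.962, 0.274, 0.0]
contact_force: [0.5, 0.2, 0.4]
finger_gap: 0.0441
gripper_force: 0.0
```

```bash
python3 -c "
from h import *
go(*S['C'],.178,32)"
```

```text
t 10.2 shift [ 0.009 -0.005  0.188] turn [ 0.001 -0.    -0.002] q6 0.36
```

Emit:
{"op": "step_arm", "data": {"targets": [[0.5, 0.004, -0.003, 0, 0, 0, 0], [0.5, 0.004, -0.003, 0.05, 0, 0, 0], [0.5, 0.004, -0.003, 0.12, 0, 0, 0], [0.5, 0.004, -0.003, 0.185, 0, 0, 0], [0.5, 0.004, -0.003, 0.185, 0, 0, 0], [0, 0.004, -0.003, 0.185, 0, 0, 0], [0, 0.004, -0.003, 0.185, 0, 0, 0], [0, 0.004, -0.003, 0.185, 0, 0, 0], [0, 0.004, -0.003, 0.185, 0, 0, 0], [0, 0.004, -0.003, 0.185, 0, 0, 0]]}}

```text
t: 11.2
ee_pos: [0.4855, -0.2184, 0.179]
orientation: [0.001, 0.961, 0.275, 0.001]
contact_force: [2.5, -0.7, 1.8]
finger_gap: 0.0158
gripper_force: 50.0
```

Emit:
{"op": "step_arm", "data": {"targets": [[0, 0, 0, 0, 0, 0, 0.08], [0, 0, 0, 0, 0, 0, 0.17], [0, 0, 0, 0, 0, 0, 0.26], [0, 0, 0, 0, 0, 0, 0.35], [0, 0, 0, 0, 0, 0, 0.43], [0, 0, 0, 0, 0, 0, 0.51], [0, 0, 0, 0, 0, 0, 0.51], [0.5, 0, 0, 0, 0, 0, 0.51], [0.5, 0, 0, 0, 0, 0, 0.51], [0.5, 0, 0, -0.09, 0, 0, 0.51]]}}

```text
t: 12.2
ee_pos: [0.4827, -0.2164, 0.1979]
orientation: [-0.002, 0.993, -0.121, -0.003]
contact_force: [-0.6, -0.4, 0.6]
finger_gap: 0.0376
gripper_force: 0.0
```

```bash
python3 -c "
from h import *
go(*S['C'],.225,-13)
go(*S['A'],.225,-48.5)"
```

```text
t 12.2 shift [ 0.008  0.008 -0.108] turn [-0.002  0.004 -0.01 ] q6 1.17
t 12.2 shift [ 0.516 -0.226 -0.111] turn [-0.001  0.005  0.384] q6 1.17
```

```bash
cat > m.py <<'E'
from h import *
from rig import cams
import cv2
def meas():
  for n in("top","scene"):
    c=cams.read_camera(n); z=c["z_map"];v,u=np.indices(z.shape)
    P=np.stack([(u-c["mtx"][0,2])/c["mtx"][0,0]*z,(v-c["mtx"][1,2])/c["mtx"][1,1]*z,z],-1)
    W=(P-c["t"])@c["R"]
    for k,s in S.items():
        m=(np.hypot(W[...,0]-s[0],W[...,1]-s[1])<.042)&(W[...,2]>.183)&(W[...,2]<.196)&(z>0)
        if m.sum()<100: continue
        (ctr,sz,_)=r=cv2.minAreaRect((W[m][:,:2]*1000).astype(np.float32))
        b=cv2.boxPoints(r);e=max([b[1]-b[0],b[2]-b[1]],key=np.linalg.norm)
        print(n,k,np.round(ctr,1),np.round(sz,1),round(np.degrees(np.arctan2(e[1],e[0]))%180,1))
E
python3 -c "
from m import *
meas();go(*S['A'],.225,-48.5)"
```

```text
top A [ 622.1 -193.5] [14.1 75.7] 131.6
top B [595.6 -56.4] [75.9 14.7] 27.9
top D [458.5 -82.3] [13.8 75.7] 149.9
scene A [ 622.3 -191.5] [15.7 75.7] 130.4
scene B [596.4 -54.8] [77.6 14.1] 26.8
scene C [ 489.1 -215.5] [60. 62.] 127.4
scene D [458.4 -79.7] [15.6 78.7] 150.3
t 12.3 shift [ 0.503 -0.231 -0.087] turn [ 0.    -0.002  0.384] q6 1.17
```

A, B and D have each turned 44–45°. Now the second round, starting at A.

Emit:
{"op": "step_arm", "data": {"targets": [[0.5, 0, 0, -0.087, 0, 0, 0], [0.5, 0.05, -0.02, -0.087, 0, 0, 0.08], [0.5, 0.15, -0.07, -0.087, 0, 0, 0.16], [0.5, 0.28, -0.13, -0.087, 0, 0, 0.24], [0.5, 0.4, -0.18, -0.087, 0, 0, 0.32], [0.5, 0.47, -0.215, -0.087, 0, 0, 0.384], [0.5, 0.5, -0.23, -0.087, 0, 0, 0.384], [0.5, 0.503, -0.231, -0.087, 0, 0, 0.384], [0.5, 0.503, -0.231, -0.087, 0, 0, 0.384], [0.5, 0.503, -0.231, -0.087, 0, 0, 0.384]]}}

```text
t: 13.3
ee_pos: [0.6198, -0.1924, 0.2224]
orientation: [0.0, 0.912, -0.41, -0.0]
contact_force: [-0.2, 0.6, -0.9]
finger_gap: 0.0438
gripper_force: 0.0
```

```bash
python3 -c "
from m import *
meas();go(*S['A'],.178,-48.5)"
```

```text
top B [595.4 -56.3] [75.  14.3] 27.4
scene A [ 631.8 -202.3] [15.6 47.3] 130.5
scene B [596.8 -54.6] [76.4 14.6] 28.2
scene D [458.7 -80.2] [15.2 77.4] 149.5
t 13.4 shift [ 0.005 -0.004  0.179] turn [ 0. -0.  0.] q6 1.93
```

Emit:
{"op": "step_arm", "data": {"targets": [[0.5, 0.005, -0.003, 0, 0, 0, 0], [0.5, 0.005, -0.003, 0.05, 0, 0, 0], [0.5, 0.005, -0.003, 0.12, 0, 0, 0], [0.5, 0.005, -0.003, 0.178, 0, 0, 0], [0.5, 0.005, -0.003, 0.178, 0, 0, 0], [0, 0.005, -0.003, 0.178, 0, 0, 0], [0, 0.005, -0.003, 0.178, 0, 0, 0], [0, 0.005, -0.003, 0.178, 0, 0, 0], [0, 0.005, -0.003, 0.178, 0, 0, 0], [0, 0.005, -0.003, 0.178, 0, 0, 0]]}}

```text
t: 14.4
ee_pos: [0.6217, -0.1936, 0.1789]
orientation: [0.001, 0.912, -0.411, 0.0]
contact_force: [-3.7, -3.6, 4.2]
finger_gap: 0.0158
gripper_force: 50.0
```

Emit:
{"op": "step_arm", "data": {"targets": [[0, 0, 0, 0, 0, 0, 0.08], [0, 0, 0, 0, 0, 0, 0.17], [0, 0, 0, 0, 0, 0, 0.26], [0, 0, 0, 0, 0, 0, 0.33], [0, 0, 0, 0, 0, 0, 0.37], [0, 0, 0, 0, 0, 0, 0.4], [0, 0, 0, 0, 0, 0, 0.42], [0, 0, 0, 0, 0, 0, 0.43], [0, 0, 0, 0, 0, 0, 0.44], [0, 0, 0, 0, 0, 0, 0.44]]}}

```text
t: 15.4
ee_pos: [0.6215, -0.1936, 0.1789]
orientation: [0.001, 0.719, -0.695, 0.0]
contact_force: [-4.7, -3.4, 3.4]
finger_gap: 0.016
gripper_force: 50.0
```

```bash
python3 -c "
from h import *
s=env.state();print(s['ft_torque'],s['finger_gap'],s['joint_torque'][5]);go(*S['A'],.178,-93.5)"
```

```text
[-0.41665852  0.8551694   0.30346779] 0.016001481014509326 0.4318331927061081
t 15.4 shift [-0.004 -0.001  0.003] turn [ 0.001 -0.001  0.06 ] q6 2.63
```

Emit:
{"op": "step_arm", "data": {"targets": [[0, 0, 0, 0, 0, 0, 0.02], [0, 0, 0, 0, 0, 0, 0.04], [0, 0, 0, 0, 0, 0, 0.05], [0, 0, 0, 0, 0, 0, 0.06], [0, 0, 0, 0, 0, 0, 0.07], [0, 0, 0, 0, 0, 0, 0.08], [0, 0, 0, 0, 0, 0, 0.08], [0, 0, 0, 0, 0, 0, 0.08], [0, 0, 0, 0, 0, 0, 0.08], [0, 0, 0, 0, 0, 0, 0.08]]}}

```text
t: 16.4
ee_pos: [0.6214, -0.1937, 0.1789]
orientation: [-0.001, -0.674, 0.739, -0.0]
contact_force: [-5.5, -2.7, 5.5]
finger_gap: 0.0166
gripper_force: 50.7
```

```bash
python3 -c "
from h import *
s=env.state();print(s['ft_torque'],s['finger_gap'],s['joint_torque'][5]);go(*S['A'],.178,-93.5)"
```

```text
[-0.30190551  0.87682485  0.52649842] 0.016561964597359907 0.5042712762951851
t 16.4 shift [-0.004 -0.001  0.004] turn [ 0.001 -0.001 -0.019] q6 2.75
```

Torque rose from 0.30 to 0.53 N m, above what turning takes, so A is on its stop. Release it and go to D.

```bash
python3 -c "
from h import *
go(*S['D'],.225,-30.2)"
```

```text
t 16.4 shift [-0.387  0.691 -0.184] turn [ 0.001 -0.001 -0.723] q6 2.75
```

Emit:
{"op": "step_arm", "data": {"targets": [[0.5, 0, 0, 0, 0, 0, 0], [0.5, 0, 0, 0, 0, 0, 0], [0.5, 0, 0, -0.05, 0, 0, 0], [0.5, 0, 0, -0.184, 0, 0, 0], [0.5, -0.04, 0.07, -0.184, 0, 0, -0.08], [0.5, -0.12, 0.21, -0.184, 0, 0, -0.17], [0.5, -0.2, 0.35, -0.184, 0, 0, -0.26], [0.5, -0.28, 0.5, -0.184, 0, 0, -0.35], [0.5, -0.35, 0.62, -0.184, 0, 0, -0.44], [0.5, -0.387, 0.691, -0.184, 0, 0, -0.53]]}}

```text
t: 17.4
ee_pos: [0.4574, -0.0787, 0.2248]
orientation: [-0.0, 0.916, -0.4, 0.0]
contact_force: [0.0, -0.4, 0.3]
finger_gap: 0.044
gripper_force: 0.0
```

```bash
python3 -c "
from m import *
meas();go(*S['D'],.178,-30.2)"
```

```text
top A [ 621.9 -193. ] [15.  75.6] 94.6
scene A [ 622.  -191.9] [16.4 75.8] 94.6
scene B [596.4 -54.9] [75.9 14.6] 26.4
scene C [ 485.5 -217.3] [14.2 76.7] 167.6
scene D [459.9 -80.5] [15.6 75.4] 149.6
t 17.5 shift [0.008 0.006 0.188] turn [-0.    -0.001 -0.191] q6 1.97
```

Emit:
{"op": "step_arm", "data": {"targets": [[0.5, 0.006, 0.006, 0, 0, 0, -0.09], [0.5, 0.006, 0.006, 0, 0, 0, -0.191], [0.5, 0.006, 0.006, 0, 0, 0, -0.191], [0.5, 0.006, 0.006, 0.09, 0, 0, -0.191], [0.5, 0.006, 0.006, 0.185, 0, 0, -0.191], [0, 0.006, 0.006, 0.185, 0, 0, -0.191], [0, 0.006, 0.006, 0.185, 0, 0, -0.191], [0, 0.006, 0.006, 0.185, 0, 0, -0.191], [0, 0.006, 0.006, 0.185, 0, 0, -0.191], [0, 0.006, 0.006, 0.185, 0, 0, -0.191]]}}

```text
t: 18.5
ee_pos: [0.4598, -0.0832, 0.1791]
orientation: [0.001, 0.965, -0.262, 0.001]
contact_force: [-0.3, -2.3, 3.0]
finger_gap: 0.0163
gripper_force: 50.0
```

Emit:
{"op": "step_arm", "data": {"targets": [[0, 0, 0, 0, 0, 0, 0.08], [0, 0, 0, 0, 0, 0, 0.17], [0, 0, 0, 0, 0, 0, 0.26], [0, 0, 0, 0, 0, 0, 0.33], [0, 0, 0, 0, 0, 0, 0.37], [0, 0, 0, 0, 0, 0, 0.4], [0, 0, 0, 0, 0, 0, 0.42], [0, 0, 0, 0, 0, 0, 0.43], [0, 0, 0, 0, 0, 0, 0.44], [0, 0, 0, 0, 0, 0, 0.44]]}}

```text
t: 19.5
ee_pos: [0.4586, -0.0841, 0.179]
orientation: [0.002, 0.819, -0.574, 0.001]
contact_force: [-6.9, -7.3, 7.8]
finger_gap: 0.0157
gripper_force: 50.0
```

```bash
python3 -c "
from h import *
s=env.state();print(s['ft_torque'],s['finger_gap'],s['joint_torque'][5]);go(*S['D'],.178,-76)"
```

```text
[-0.91400729  1.07833577  0.26924786] 0.015669884495209504 0.362673019990325
t 19.5 shift [-0.01  -0.002  0.004] turn [ 0.001 -0.002  0.067] q6 2.36
```

Emit:
{"op": "step_arm", "data": {"targets": [[0, 0, 0, 0, 0, 0, 0.02], [0, 0, 0, 0, 0, 0, 0.04], [0, 0, 0, 0, 0, 0, 0.06], [0, 0, 0, 0, 0, 0, 0.08], [0, 0, 0, 0, 0, 0, 0.09], [0, 0, 0, 0, 0, 0, 0.1], [0, 0, 0, 0, 0, 0, 0.11], [0, 0, 0, 0, 0, 0, 0.11], [0, 0, 0, 0, 0, 0, 0.11], [0, 0, 0, 0, 0, 0, 0.11]]}}

```text
t: 20.5
ee_pos: [0.4583, -0.0845, 0.1791]
orientation: [0.002, 0.767, -0.641, 0.001]
contact_force: [-8.0, -8.8, 6.8]
finger_gap: 0.0162
gripper_force: 50.9
```

```bash
python3 -c "
from h import *
s=env.state();print(s['ft_torque'],s['finger_gap'],s['joint_torque'][5]);go(*S['D'],.178,-76);go(*S['B'],.225,27.2)"
```

```text
[-1.39760509  1.36103581  0.82724751] 0.0162384071381369 0.8078773878514767
t 20.5 shift [-0.012 -0.002  0.004] turn [ 0.002 -0.003 -0.042] q6 2.53
t 20.5 shift [-0.016 -0.563 -0.185] turn [ 4.000e-03 -1.000e-03 -1.189e+00] q6 2.53
```

D reads 0.83 N m, so it is at its stop. B next.

Emit:
{"op": "step_arm", "data": {"targets": [[0.5, 0, 0, 0, 0, 0, 0], [0.5, 0, 0, 0, 0, 0, 0], [0.5, 0, 0, -0.05, 0, 0, 0], [0.5, 0, 0, -0.185, 0, 0, 0], [0.5, 0, -0.06, -0.185, 0, 0, -0.09], [0.5, 0, -0.2, -0.185, 0, 0, -0.18], [0.5, -0.01, -0.34, -0.185, 0, 0, -0.27], [0.5, -0.01, -0.46, -0.185, 0, 0, -0.36], [0.5, -0.016, -0.54, -0.185, 0, 0, -0.45], [0.5, -0.016, -0.563, -0.185, 0, 0, -0.54]]}}

```text
t: 21.5
ee_pos: [0.5987, -0.0529, 0.2247]
orientation: [-0.0, 0.964, -0.266, 0.001]
contact_force: [-0.0, -0.1, -0.1]
finger_gap: 0.0442
gripper_force: 0.0
```

```bash
python3 -c "
from m import *
meas();go(*S['B'],.178,27.2)"
```

```text
top A [ 621.9 -196.2] [14.8 68.6] 93.6
top B [590.9 -58.5] [65.1 14.3] 28.0
top C [ 484.3 -219.6] [14.5 75.6] 167.1
scene A [ 622.3 -191.8] [15.7 75.6] 94.4
scene B [599.1 -53.5] [70.9 14.6] 28.4
scene C [ 485.2 -217.4] [14.2 76.1] 167.2
t 21.6 shift [-0.     0.011  0.186] turn [-0.    -0.    -0.648] q6 1.83
```

Emit:
{"op": "step_arm", "data": {"targets": [[0.5, 0, 0.005, 0, 0, 0, -0.09], [0.5, 0, 0.005, 0, 0, 0, -0.18], [0.5, 0, 0.005, 0, 0, 0, -0.27], [0.5, 0, 0.005, 0, 0, 0, -0.36], [0.5, 0, 0.005, 0, 0, 0, -0.45], [0.5, 0, 0.005, 0, 0, 0, -0.54], [0.5, 0, 0.005, 0, 0, 0, -0.63], [0.5, 0, 0.005, 0, 0, 0, -0.645], [0.5, 0, 0.005, 0, 0, 0, -0.645], [0.5, 0, 0.005, 0, 0, 0, -0.645]]}}

```text
t: 22.6
ee_pos: [0.596, -0.0549, 0.2243]
orientation: [0.0, 0.973, 0.23, 0.0]
contact_force: [-0.5, -0.4, 0.4]
finger_gap: 0.044
gripper_force: 0.0
```

```bash
python3 -c "
from h import *
go(*S['B'],.178,27.5)"
```

```text
t 22.6 shift [-0.     0.003  0.185] turn [ 0.    -0.    -0.011] q6 0.82
```

Emit:
{"op": "step_arm", "data": {"targets": [[0.5, 0, 0.002, 0, 0, 0, -0.01], [0.5, 0, 0.002, 0.05, 0, 0, -0.01], [0.5, 0, 0.002, 0.12, 0, 0, -0.01], [0.5, 0, 0.002, 0.182, 0, 0, -0.01], [0.5, 0, 0.002, 0.182, 0, 0, -0.01], [0, 0, 0.002, 0.182, 0, 0, -0.01], [0, 0, 0.002, 0.182, 0, 0, -0.01], [0, 0, 0.002, 0.182, 0, 0, -0.01], [0, 0, 0.002, 0.182, 0, 0, -0.01], [0, 0, 0.002, 0.182, 0, 0, -0.01]]}}

```text
t: 23.6
ee_pos: [0.5966, -0.0551, 0.1793]
orientation: [0.0, 0.971, 0.239, 0.001]
contact_force: [-1.1, 2.4, 4.0]
finger_gap: 0.0155
gripper_force: 50.0
```

Emit:
{"op": "step_arm", "data": {"targets": [[0, 0, 0, 0, 0, 0, 0.08], [0, 0, 0, 0, 0, 0, 0.17], [0, 0, 0, 0, 0, 0, 0.26], [0, 0, 0, 0, 0, 0, 0.34], [0, 0, 0, 0, 0, 0, 0.4], [0, 0, 0, 0, 0, 0, 0.45], [0, 0, 0, 0, 0, 0, 0.49], [0, 0, 0, 0, 0, 0, 0.52], [0, 0, 0, 0, 0, 0, 0.54], [0, 0, 0, 0, 0, 0, 0.54]]}}

```text
t: 24.6
ee_pos: [0.5971, -0.0564, 0.1793]
orientation: [0.001, 0.983, -0.181, 0.001]
contact_force: [1.6, -4.2, 2.4]
finger_gap: 0.0158
gripper_force: 50.2
```

```bash
python3 -c "
from h import *
s=env.state();print(s['ft_torque'],s['finger_gap'],s['joint_torque'][5]);go(*S['B'],.178,-18);go(*S['C'],.225,-12.7)"
```

```text
[-0.59276105 -0.15534043  0.40981538] 0.015767672133597872 0.7283161394298077
t 24.6 shift [-0.005 -0.002  0.005] turn [ 0.001 -0.002 -0.032] q6 1.65
t 24.6 shift [-0.188  0.769 -0.182] turn [ 0.001 -0.002 -0.091] q6 1.65
```

Emit:
{"op": "step_arm", "data": {"targets": [[0, 0, 0, 0, 0, 0, 0.01], [0, 0, 0, 0, 0, 0, 0.03], [0, 0, 0, 0, 0, 0, 0.04], [0, 0, 0, 0, 0, 0, 0.04], [0, 0, 0, 0, 0, 0, 0.04], [0, 0, 0, 0, 0, 0, 0.04], [0, 0, 0, 0, 0, 0, 0.04], [0, 0, 0, 0, 0, 0, 0.04], [0, 0, 0, 0, 0, 0, 0.04], [0, 0, 0, 0, 0, 0, 0.04]]}}

```text
t: 25.6
ee_pos: [0.5967, -0.0562, 0.1794]
orientation: [0.001, 0.977, -0.212, 0.001]
contact_force: [-0.5, -5.0, 4.0]
finger_gap: 0.0163
gripper_force: 51.0
```

```bash
python3 -c "
from h import *
s=env.state();print(s['ft_torque'],s['finger_gap'],s['joint_torque'][5]);go(*S['B'],.178,-18);go(*S['C'],.225,-12.7)"
```

```text
[-0.89299037  0.1942917   0.62892819] 0.016334581769943266 0.5969394184648991
t 25.6 shift [-0.003 -0.002  0.005] turn [ 0.001 -0.001 -0.072] q6 1.71
t 25.6 shift [-0.138  0.779 -0.182] turn [ 0.001 -0.001 -0.131] q6 1.71
```

B is stopped at 0.63 N m. Last is C.

Emit:
{"op": "step_arm", "data": {"targets": [[0.5, 0, 0, 0, 0, 0, 0], [0.5, 0, 0, 0, 0, 0, 0], [0.5, 0, 0, -0.05, 0, 0, 0], [0.5, 0, 0, -0.182, 0, 0, 0], [0.5, -0.01, 0.08, -0.182, 0, 0, 0], [0.5, -0.04, 0.24, -0.182, 0, 0, -0.06], [0.5, -0.07, 0.42, -0.182, 0, 0, -0.131], [0.5, -0.1, 0.58, -0.182, 0, 0, -0.131], [0.5, -0.125, 0.71, -0.182, 0, 0, -0.131], [0.5, -0.138, 0.777, -0.182, 0, 0, -0.131]]}}

```text
t: 26.6
ee_pos: [0.483, -0.2193, 0.2247]
orientation: [0.0, 0.994, -0.112, 0.0]
contact_force: [0.2, 0.6, -0.1]
finger_gap: 0.044
gripper_force: 0.0
```

```bash
python3 -c "
from m import *
meas();go(*S['C'],.178,-12.7)"
```

```text
top A [ 621.7 -192.8] [14.8 75.6] 95.5
top B [595.5 -56.1] [13.9 75.7] 165.9
top D [458.3 -82.1] [14.1 75.4] 108.9
scene A [ 622.3 -191.8] [17.3 75.7] 92.6
scene B [596.6 -54.6] [14.2 78.1] 165.8
scene C [ 485.8 -217.3] [14.1 74.9] 166.8
scene D [459.1 -80.5] [17.5 75.3] 107.8
t 26.7 shift [ 0.004 -0.002  0.187] turn [ 0.    -0.    -0.002] q6 1.15
```

Emit:
{"op": "step_arm", "data": {"targets": [[0.5, 0.002, -0.001, 0, 0, 0, 0], [0.5, 0.002, -0.001, 0.05, 0, 0, 0], [0.5, 0.002, -0.001, 0.12, 0, 0, 0], [0.5, 0.002, -0.001, 0.185, 0, 0, 0], [0.5, 0.002, -0.001, 0.185, 0, 0, 0], [0, 0.002, -0.001, 0.185, 0, 0, 0], [0, 0.002, -0.001, 0.185, 0, 0, 0], [0, 0.002, -0.001, 0.185, 0, 0, 0], [0, 0.002, -0.001, 0.185, 0, 0, 0], [0, 0.002, -0.001, 0.185, 0, 0, 0]]}}

```text
t: 27.7
ee_pos: [0.485, -0.2196, 0.1786]
orientation: [0.002, 0.994, -0.111, 0.001]
contact_force: [-1.2, -7.2, -2.1]
finger_gap: 0.0162
gripper_force: 50.0
```

Emit:
{"op": "step_arm", "data": {"targets": [[0, 0, 0, 0, 0, 0, 0.08], [0, 0, 0, 0, 0, 0, 0.17], [0, 0, 0, 0, 0, 0, 0.26], [0, 0, 0, 0, 0, 0, 0.34], [0, 0, 0, 0, 0, 0, 0.4], [0, 0, 0, 0, 0, 0, 0.45], [0, 0, 0, 0, 0, 0, 0.49], [0, 0, 0, 0, 0, 0, 0.52], [0, 0, 0, 0, 0, 0, 0.54], [0, 0, 0, 0, 0, 0, 0.55]]}}

```text
t: 28.7
ee_pos: [0.4846, -0.2206, 0.1787]
orientation: [0.003, 0.856, -0.517, 0.002]
contact_force: [-5.3, -6.8, -0.7]
finger_gap: 0.0165
gripper_force: 50.9
```

Emit:
{"op": "step_arm", "data": {"targets": [[0, 0, 0, 0, 0, 0, 0.01], [0, 0, 0, 0, 0, 0, 0.02], [0, 0, 0, 0, 0, 0, 0.02], [0, 0, 0, 0, 0, 0, 0.02], [0, 0, 0, 0, 0, 0, 0.02], [0, 0, 0, 0, 0, 0, 0.02], [0, 0, 0, 0, 0, 0, 0.02], [0, 0, 0, 0, 0, 0, 0.02], [0, 0, 0, 0, 0, 0, 0.02], [0, 0, 0, 0, 0, 0, 0.02]]}}

```text
t: 29.7
ee_pos: [0.4844, -0.2202, 0.1787]
orientation: [0.002, 0.848, -0.53, 0.001]
contact_force: [-4.5, -9.4, -0.0]
finger_gap: 0.0165
gripper_force: 51.3
```

```bash
python3 -c "
from h import *
s=env.state();print(s['ft_torque'],s['finger_gap'],s['joint_torque'][5]);go(*S['C'],.178,-58)"
```

```text
[-1.35430669  0.67574316  0.7709916 ] 0.016486666224193296 0.7421328127384186
t 29.7 shift [-0.004 -0.002  0.003] turn [ 0.002 -0.003 -0.066] q6 2.04
```

C is stopped at 0.77 N m. Release it, rise clear and check.

Emit:
{"op": "step_arm", "data": {"targets": [[0.5, 0, 0, 0, 0, 0, 0], [0.5, 0, 0, 0, 0, 0, 0], [0.5, 0, 0, -0.05, 0, 0, 0], [0.5, 0, 0, -0.2, 0, 0, 0], [0.5, 0, 0, -0.35, 0, 0, 0], [0.5, 0.05, 0.05, -0.4, 0, 0, 0], [0.5, 0.2, 0.2, -0.4, 0, 0, 0], [0.5, 0.35, 0.35, -0.4, 0, 0, 0], [0.5, 0.45, 0.45, -0.4, 0, 0, 0], [0.5, 0.5, 0.5, -0.4, 0, 0, 0]]}}

```text
t: 30.7
ee_pos: [0.426, -0.3877, 0.2789]
orientation: [0.0, 0.847, -0.531, 0.001]
contact_force: [0.8, -1.2, 0.2]
finger_gap: 0.0443
gripper_force: 0.0
```

```bash
python3 -c "
from m import *
meas()
cv2.imwrite('pics/t9.png',cams.read_camera('top')['image'][:,:,::-1])"
```

```text
top A [ 621.8 -192.7] [14.9 75.1] 95.1
top B [595.5 -56.1] [13.9 75.1] 166.1
top C [ 484.1 -219.1] [14.2 75.6] 127.4
top D [458.2 -82.2] [14.2 75.6] 109.1
scene A [ 622.7 -191.7] [16.3 75.4] 94.6
scene B [596.3 -54.5] [14.3 76.6] 166.3
scene C [ 485.  -218.1] [17.2 75.8] 126.3
scene D [459.4 -80.1] [18.6 75.7] 111.1
```

View pics/t9.png

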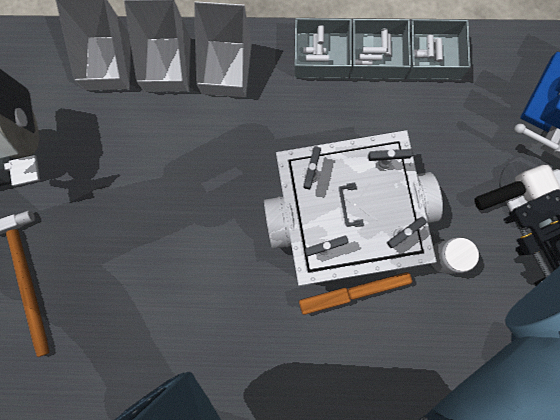

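All four bars have turned 81–86° in total (at (312,168), (389,155), (407,233) and (326,246)). The brush (355,293) and can (460,254) haven't moved, and the gripper is clear.

```bash
python3 -c "
from rig import env
print(env.state()['contact_force']);print(env.sign_off())"
```

```text
[0.15040187 0.50782514 0.26071527]
the job is handed in; nothing more can be done
None
```

The cover is pulled down: all four screws got an eighth of a turn by diagonal pairs, then were turned to their stops in the same order. The brush and can were not moved, and the job was handed in at about 31 s.

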